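# Spring the coffee leveller from its dock and trap it

### The arm

A 6-joint arm with a two-finger parallel gripper is mounted at the origin on the work surface. World frame = base frame: x ahead of the robot, y to its left, z up, the work surface at z = 0. Lengths are in m, angles in degrees, forces in N, time in s.
With the tool pointing down it reaches from about 0.325 to 0.775 m from the base axis. Payload 5.5 kg.
Tool frame: the origin (TCP) lies at the centre of the arm's flange, where the gripper is bolted on; the fingertips stand 182 mm ahead of it and the grasp point (between the pads) lies 163 mm ahead of it; z points along the fingers, y is the direction in which the jaws open and shut (so a half turn about z gives the same grasp; the last joint's range is limited). The gripper opens to 88 mm and grips with 3 to 60 N. Pads are 20 mm wide; open, the fingers measure 115 mm over their backs; the gripper's body (75 mm by 178 mm) begins 61 mm behind the grasp point.
Start: joints at [-76.931, 5.22, 70.514, -0, 104.267, -3.249], TCP at [0.169, -0.576, 0.405] pointing down, gripper open.
Joint ranges: [-164.24, 164.24], [-49.07, 125.15], [9.68, 141.18], [-86.29, 266.29], [3.28, 154.24], [-151.56, 151.56]. Speed limits (degrees/s): [147.25, 147.25, 172.46, 180, 180, 180].

### API

Orientations are given as [roll, pitch, yaw] about the fixed x, y, z axes, in that order (R = Rz(yaw) Ry(pitch) Rx(roll)).
In Python, from station import r gives the robot as it stands. The module is installed in compiled form; this text tells all that it offers. Calls block until the motion is done:
- r.reach(position, orientation): joint-space move of the TCP to a pose.
- r.servo_line(position, rotation=None, speed=0.15): straight line of the TCP; rotation=None keeps the orientation; speed is the mean speed in m/s.
- r.move_joints(angles): joint-space move.
- r.let_go() and r.grab(squeeze=None): open the fingers fully, or close them until they stop; squeeze is the grip in N (None keeps the last).
- r.wait(seconds).
- r.inverse_kinematics(position, orientation): joint angles nearest the present ones, or None.
- r.sense(): the state.
- r.snapshot(name): name is "side" or "top" or "wrist"; returns a dict with "frame" (384x512x3 uint8, red, green, blue), "fx", "fy", "cx", "cy" (pixels), "dist_coeffs" ([k1, k2, p1, p2, k3] as OpenCV has them; the pictures are not rectified), "R" (3x3) and "t" (3): a world point X has camera coordinates R X + t. Camera axes: x right, y down, z forward; pixel columns grow to the right and rows downward; lengths in m; the calibration is good to about 2 mm. A picture is of the moment at which its call begins. There is no depth.
A pose or a line that the arm cannot do raises r.IKError and nothing moves.
- r.hand_in(): hands the job in, once; it reports no verdict.
The state is a dict: "clock": time; "joints": joint angles; "joint_vel": joint speeds; "joint_torque": joint torques, N m; "tcp_pos": TCP position; "orientation": TCP orientation; "contact_force": force on the tool from outside, world axes, zero at the start; "torque": the same for the moment, N m; "opening": finger opening in m.
Only numpy, scipy, OpenCV 4.12 (cv2) and the standard library are available. Lean on these libraries where they do the work, as an engineer would, in place of code of your own. Each camera call takes 0.05 s, during which the arm holds its last target.

### The job

Press the paddle of the spring dock all the way down with one fingertip, and as the coffee leveller pops out of its nest, trap it on the track with the other finger before it slides off the open end. Finish still holding: the paddle kept down by the one finger, the leveller stopped against the other, popped out of its nest but still standing on the track. Do not pick anything up, and leave the other things where they are.

Things in the scene. Friction and masses are not known exactly. Their poses are not given: they have to be found in the camera images.
- dock: the spring dock, fixed to the table: black base 205 x 120 mm, 30 mm high, with a straight level polished steel track on top. Origin on the table, under the centre of the leveller's nest; +x is the way the leveller slides out along the track, +y points to the paddle's side. Base from x = -80 to +125, y = -46 to +74 mm. A silver block, top 70 mm above the table, stands at x = -80 to -42 mm.
- track_end (a point): middle of the open end of the track, on its surface: x = +125, y = 0, z = +30 mm in the dock's frame. The track is 62 mm wide between two rails 4 mm thick; the rails rise 8 mm above the track from x = +22 mm to the open end, and 22 mm beside the nest
- stops (a point): point midway between the two dark stops, at their tops: x = +30, y = 0, z = +38 mm in the dock's frame. The stops (y = +12 and -12 mm, 6 mm thick along x, 7 mm wide) stand 8 mm above the track and hold the leveller in its nest; they are part of the paddle and sink with it
- pusher (a joint): travel of the black spring pusher plate behind the leveller, along +x: 0 at the start, up to 0.14 m. It pushes with about 2.5 N and, once the stops sink, drives the leveller out at roughly 0.1 m/s and off the open end, unless a finger stands in the way
- paddle_top (a point): centre of the top face of the paddle, a level silver plate, 50 mm along x by 28 mm along y, beside the track: x = +80, y = +54 mm in the dock's frame; its top is 20 mm above the track (50 mm above the table) when up, 10 mm above the track when fully down. Two fingertips 54 mm apart across the track stand one on the paddle, the other in the middle of the track ahead of the leveller
- paddle (a joint): travel of the paddle: 0 up, grows as it is pressed, 0.010 m fully down. The stops let go at about 0.008 m. It springs back when released; 2 N starts it, 5 N holds it fully down
- leveller: the coffee leveller: a round puck 58 mm across, 34 mm tall, about 0.25 kg, steel below with a black cap above, standing flat on the track in its nest. Origin at the centre of its underside, 30 mm above the table; at the start x = 0, y = 0 in the dock's frame. Trapped well it stands 12 to 95 mm farther along +x, still on the track
- tamper: bystander: steel coffee tamper, foot 58 mm across, 86 mm tall, standing beside the dock's -y side; origin under its foot
- espresso_cup: bystander: white cup, 60 mm across, 55 mm tall, beside the dock's +y side behind the paddle; origin under its foot
- filter_basket: bystander: steel filter basket, an open cup 64 mm across, 28 mm tall, beside the dock's -y side; origin under its foot
- milk_jug: bystander: steel jug with a handle, 80 mm across, 100 mm tall; origin under its foot
- mug: bystander: white mug with a handle, 82 mm across, 92 mm tall; origin under its foot
- bean_jar: bystander: amber glass jar with a dark lid, 84 mm across, 130 mm tall; origin under its foot
- portafilter: bystander: steel portafilter bowl 72 mm across, 45 mm tall, with a black handle reaching 180 mm along its -x; origin under the bowl
Mind the look-alikes: they are no part of the job. Leave any yellow look-alike of the leveller alone.

How it is judged:
By the outcome, as a careful person would: the job done as asked, in the order asked, and still so for the second after the job is handed in, while the arm keeps its last pose, push and grip.
It also fails if it takes over 29 s, if anything falls off the work surface, if the arm or the gripper's body presses on something with over 40 N, if the wrist force passes 120 N, or if a joint passes its speed limit or range.

## Working session

There is one attempt and no reset: what is moved stays moved. The work goes in short steps, each a Python script; the robot and the scene stay as the last script left them, time stands still between calls to the robot, and variables do not carry over. Pictures are saved under pics/ and viewed, and the job is handed in when it is done.

```bash
mkdir -p pics
python3 - <<'E'
from station import r
import cv2,pickle
d={}
for n in("side","top","wrist"):
    s=r.snapshot(n); d[n]=s
    cv2.imwrite(f"pics/{n}0.png",s["frame"][:,:,::-1])
    print(n,s["fx"],s["cx"],s["cy"],s["dist_coeffs"],(-s["R"].T@s["t"]).round(3))
pickle.dump(d,open("s0.pkl","wb"))
q=r.sense();print(q["clock"],q["opening"],q["orientation"],q["contact_force"])
E
```

```text
side 388.3941649990925 258.6847995098684 197.3856168140641 [-0.08559776  0.          0.          0.          0.        ] [ 0.515 -0.881  0.695]
top 408.18454315645704 250.88208528557752 187.73440084199513 [-0.03217803  0.          0.          0.          0.        ] [0.41  0.003 1.234]
wrist 298.3365118928078 255.00612231732902 192.8328873272864 [-0.06473139  0.          0.          0.          0.        ] [ 0.245 -0.554  0.384]
0.15 0.08771710252749147 [-1.79915737e+02 -3.71317613e-03  1.63157848e+01] [0.60227567 0.46906307 0.83542065]
```

View pics/top0.png

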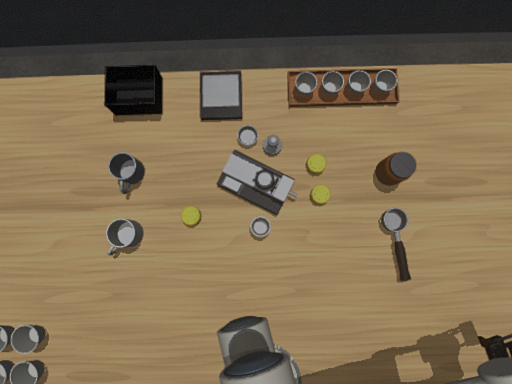

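View pics/side0.png

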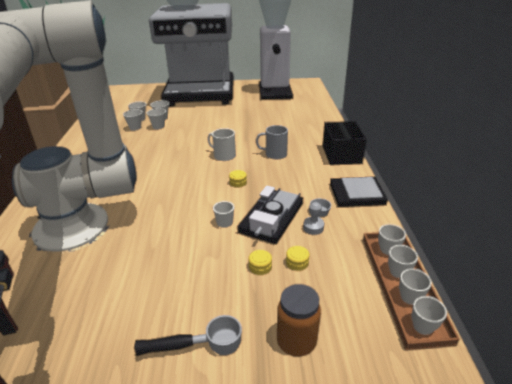

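The top view shows one dock near (257,182), with the leveller at (265,179). There are yellow look-alikes at (316,163), (320,195) and (191,216). The dock's puck is the only steel and black one in a nest, so I'll enlarge that area.

Run:
```python
import cv2
a=cv2.imread("pics/top0.png")[120:245,190:340]
b=cv2.imread("pics/side0.png")[160:260,200:350]
cv2.imwrite("pics/topc.png",cv2.resize(a,None,fx=5,fy=4.8*1.0417,interpolation=2)[:600])
a=cv2.resize(a,None,fx=5,fy=5,interpolation=cv2.INTER_CUBIC)[:600];cv2.imwrite("pics/topc.png",a)
b=cv2.resize(b,None,fx=5,fy=5,interpolation=cv2.INTER_CUBIC);cv2.imwrite("pics/sidec.png",b)
```

```text
(no output)
```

View pics/topc.png

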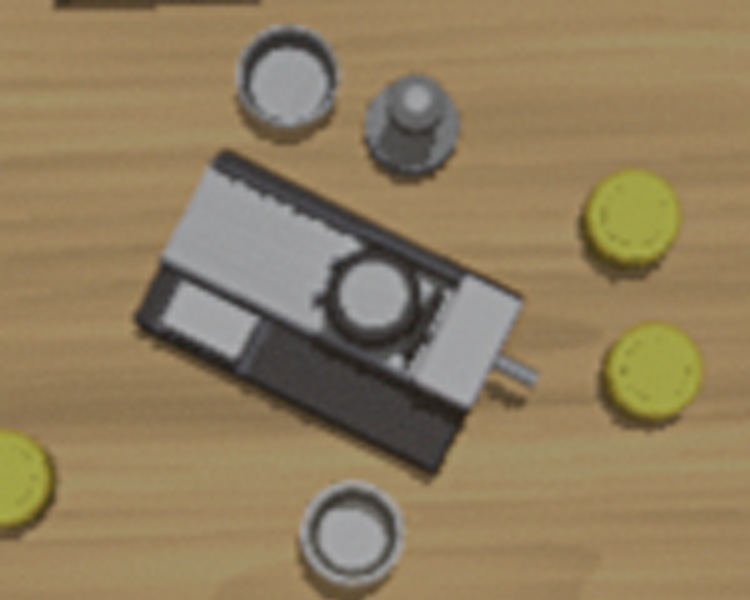

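View pics/sidec.png

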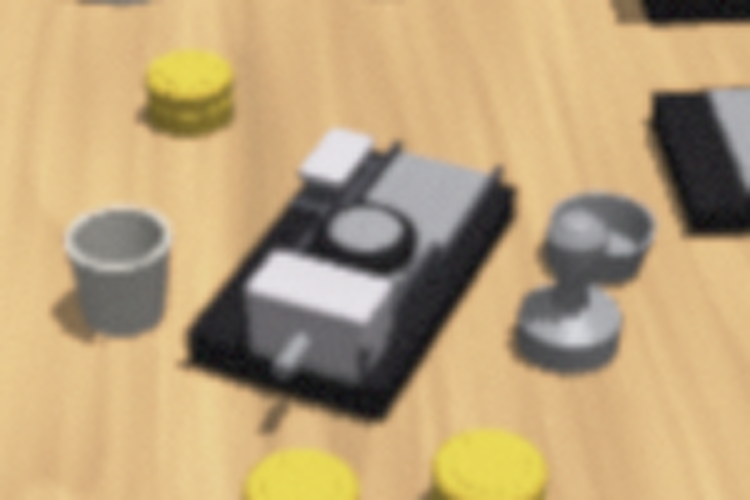

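The crop shows the dock's open end at upper left, around crop (195,205). The paddle is the white plate at crop (210,320), the leveller is at (375,295), and the silver block is at (468,340). The cup is at the lower (paddle) side, with the tamper and basket at the upper (-y) side, which matches the description. Next I'll localise these points.

```bash
cat > h.py <<'E'
import numpy as np,cv2
def ray(s,px,z):
    K=np.array([[s["fx"],0,s["cx"]],[0,s["fy"],s["cy"]],[0,0,1]])
    u=cv2.undistortPoints(np.array(px,float).reshape(-1,1,2),K,np.array(s["dist_coeffs"],float)).reshape(-1,2)
    R=np.array(s["R"]);c=-R.T@np.array(s["t"])
    d=np.c_[u,np.ones(len(u))]@R
    return c+d*((np.broadcast_to(z,len(u))-c[2])/d[:,2])[:,None]
def fit(D,W):
    D=np.array(D,float);W=np.array(W,float)
    dm,wm=D.mean(0),W.mean(0);a,b=D-dm,W-wm
    th=np.arctan2((a[:,0]*b[:,1]-a[:,1]*b[:,0]).sum(),(a*b).sum())
    R=np.array([[np.cos(th),-np.sin(th)],[np.sin(th),np.cos(th)]])
    o=wm-R@dm
    return o,np.degrees(th),(W-(D@R.T+o))
E
python3 - <<'E'
from h import *;import pickle
d=pickle.load(open("s0.pkl","rb"))
c=lambda L,o:[((x+.5)/5-.5+o[0],(y+.5)/5-.5+o[1]) for x,y in L]
#top
t=c([(225,150),(135,322),(437,475),(209,320),(376,293)],(190,120))
W=ray(d["top"],t,[.03,.03,.03,.05,.064]);print(W.round(4))
D=[(.125,-.046),(.125,.074),(-.08,.074),(.08,.054),(0,0)]
o,th,res=fit(D,W[:,:2]);print(o,th);print((res*1e3).round(1))
t=c([(338,155),(366,230)],(200,160))
W=ray(d["side"],t,[.05,.064]);print(W.round(4))
E
```

```text
[[ 0.6829  0.0598  0.03  ]
 [ 0.5798  0.1156  0.03  ]
 [ 0.4838 -0.0611  0.03  ]
 [ 0.5769  0.0703  0.05  ]
 [ 0.5881 -0.0276  0.064 ]]
[ 0.58608232 -0.02739621] 61.717368938909324
[[-2.9 -1.1]
 [-0.4 -2.1]
 [ 0.8  1.7]
 [ 0.5  1.7]
 [ 2.  -0.2]]
[[ 0.577   0.0675  0.05  ]
 [ 0.5861 -0.0272  0.064 ]]
```

The top and side rays agree to about 2-3 mm, giving a dock origin near (0.586,-0.027) with yaw about 61.7°.

The fingers can only be fully open, so their centres sit about 101.5 mm apart. I therefore plan a diagonal stance in the dock frame, with the paddle fingertip at about (97,65) mm and the track fingertip at about (54,-26) mm. With the tips at z=40 mm they clear the 38 mm rails and still block the puck. Next I'll hover and refine with the wrist camera.

```bash
cat >> h.py <<'E'
S=0.1015
def plan(o,th):
    P=np.array([.097,.0655]);T=np.array([.054,-.0265])
    u=(P-T)/np.linalg.norm(P-T); m=(P+T)/2
    t=np.radians(th);R=np.array([[np.cos(t),-np.sin(t)],[np.sin(t),np.cos(t)]])
    yaw=th+np.degrees(np.arctan2(u[1],u[0]))+90
    yaw=(yaw+90)%180-90
    return R@m+o,yaw
E
python3 - <<'E'
from h import *;import pickle
from station import r
m,yaw=plan(np.array([.5861,-.0274]),61.7);print(m,yaw)
r.reach([m[0],m[1],.40],[180,0,yaw])
s=r.snapshot("wrist");q=r.sense();print(q["clock"],q["tcp_pos"],q["orientation"],q["joints"])
pickle.dump(s,open("s1.pkl","wb"))
cv2.imwrite("pics/w1.png",cv2.resize(s["frame"][:,:,::-1],(768,576),interpolation=cv2.INTER_CUBIC))
E
```

```text
[0.60472435 0.04832076] 36.64902218355712
2.8917 [0.60479701 0.04745861 0.40000533] [1.79992387e+02 4.05373316e-03 3.65736762e+01] [ 1.27636653e+00  6.20164047e+00  6.99363690e+01 -8.81271930e-03
  1.03860900e+02  5.47005788e+01]
```

View pics/w1.png

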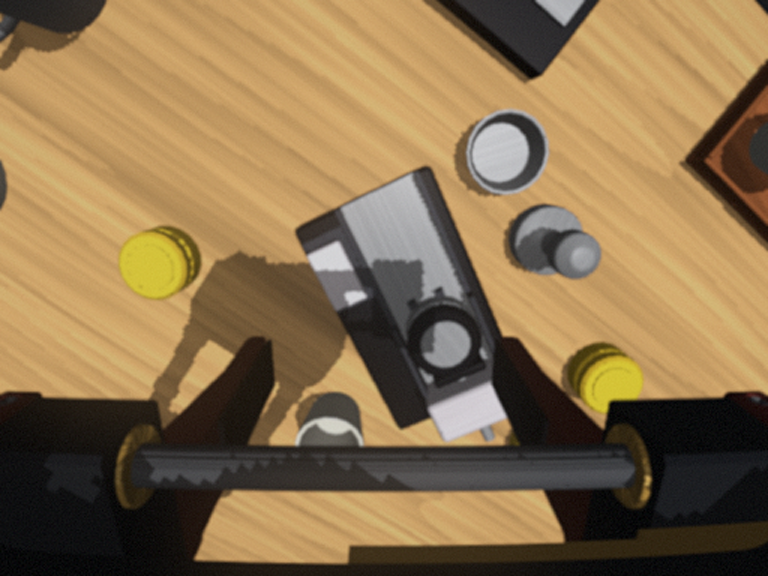

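In the wrist view the base's top corners are at about (430,168), (298,231) and (403,428). The leveller cap centre is at (446,344), and the far edge of the paddle runs from (307,250) to (337,241). The tips look clear of everything.

Run:
```python
from h import *;import pickle
s=pickle.load(open("s1.pkl","rb"))
px=(np.array([(429,168),(298,229),(403,426),(446,344),(307,250),(337,241)])+.5)/1.5-.5
W=ray(s,px,[.03,.03,.03,.064,.05,.05])
D=[(.125,-.046),(.125,.074),(-.08,.074),(0,0),(.105,.068),(.105,.04)]
o,th,res=fit(D,W[:,:2]);print(o,th);print((res*1e3).round(1));print(W.round(4));print(plan(o,th))
# fingertip gap from the picture: inner tip edges at (272,342),(497,342) at tip plane
px=(np.array([(272,342),(497,342)])+.5)/1.5-.5
w=ray(s,px,.218);print(w.round(4),np.linalg.norm(w[0]-w[1]))
a=cv2.imread("pics/w1.png")[150:450,220:520];cv2.imwrite("pics/w1c.png",cv2.resize(a,(600,600),interpolation=2))
```

```text
[ 0.58833956 -0.02717462] 61.99196505638904
[[-5.2 -1.1]
 [ 2.6 -3.4]
 [ 5.9  2.7]
 [-2.2 -0.5]
 [ 2.3  1.7]
 [-3.4  0.6]]
[[ 0.6824  0.0604  0.03  ]
 [ 0.5843  0.1146  0.03  ]
 [ 0.4913 -0.0603  0.03  ]
 [ 0.5861 -0.0276  0.064 ]
 [ 0.5799  0.0991  0.05  ]
 [ 0.599   0.0849  0.05  ]]
(array([0.60657781, 0.04864006]), np.float64(36.94098723994614))
[[0.586  0.0871 0.218 ]
 [0.6389 0.0158 0.218 ]] 0.08874743950994576
```

View pics/w1c.png

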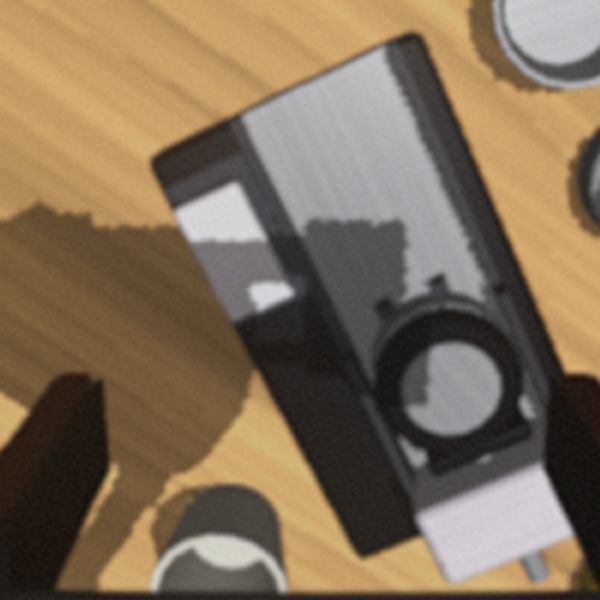

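The leveller centre agrees within 0.5 mm across all three views, at (0.5861,-0.0275). The paddle centre is 96.9 mm from it against an expected 96.5 mm, which gives yaw about 61.6°. The base corners read 3-4 mm inside on each side (bevelled or blurred), so I trust the leveller and paddle instead. The finger gap measures 88.7 mm, which is right. Next I'll go down to just above the paddle.

Run:
```python
from h import *
from station import r
m,yaw=plan(np.array([.5861,-.0275]),61.6);print(m,yaw)
r.servo_line([m[0],m[1],.30],[180,0,yaw],speed=.12)
r.servo_line([m[0],m[1],.238],speed=.06)
q=r.sense();print(q["clock"],q["tcp_pos"],q["orientation"],q["contact_force"])
for n in("wrist","side"):
    s=r.snapshot(n);f=s["frame"][:,:,::-1]
    if n=="side": f=f[130:280,180:380]
    cv2.imwrite(f"pics/{n}2.png",cv2.resize(f,(768,576),interpolation=cv2.INTER_CUBIC))
```

```text
[0.60485648 0.04818814] 36.5490221835571
5.0583 [0.60502635 0.04818647 0.23866154] [ 1.79962431e+02 -5.15478292e-02  3.65496003e+01] [-0.35499736 -0.17198803  0.41556823]
```

View pics/wrist2.png

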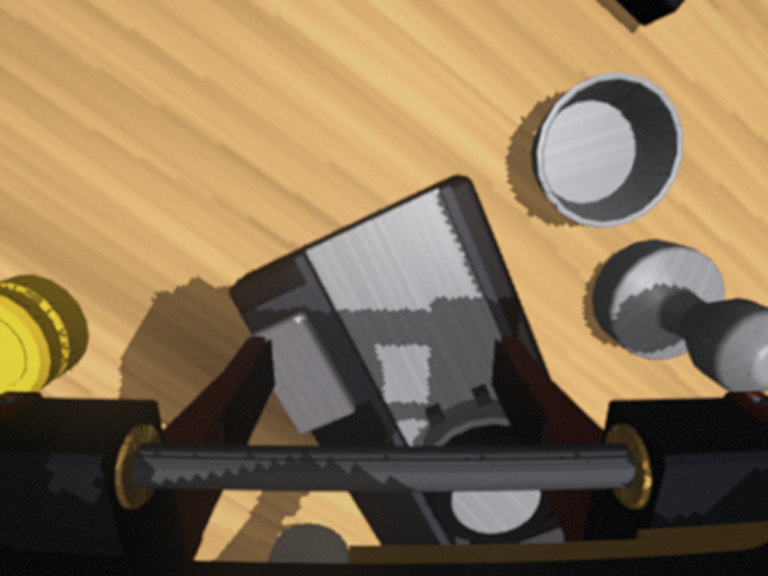

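View pics/side2.png

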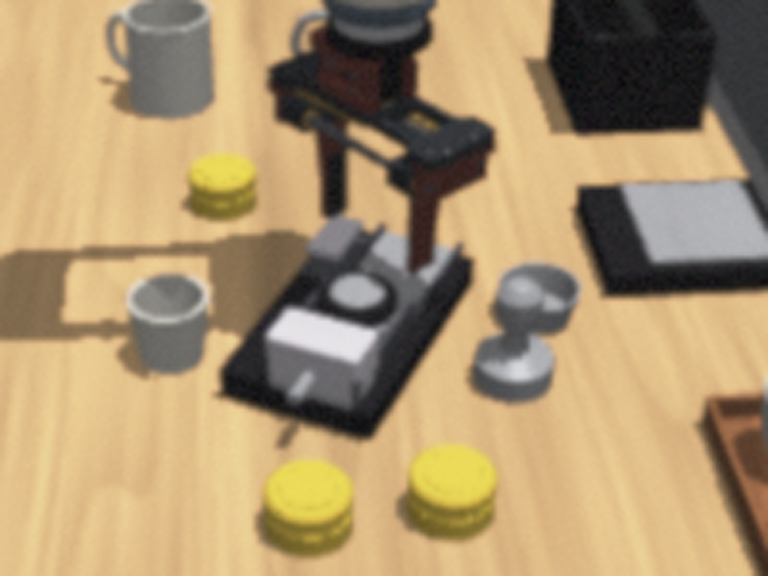

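Run:
```python
from h import *
from station import r
s=r.snapshot("wrist")
f=s["frame"][:,:,::-1]
cv2.imwrite("pics/w3.png",cv2.resize(f[190:300,130:380],None,fx=3.2,fy=3.2,interpolation=cv2.INTER_CUBIC))
o=np.array([.5861,-.0275]);t=np.radians(61.6);R=np.array([[np.cos(t),-np.sin(t)],[np.sin(t),np.cos(t)]])
def dk(px,z):
    w=ray(s,(np.array(px)+.5)/1.5-.5,z);return ((w[:,:2]-o)@R*1e3).round(1)
print("tips",dk([(272,342),(272,385),(497,342),(497,385)],.0567))
print("paddle",dk([(250,334),(303,314),(354,412),(305,432)],.05))
print("end",dk([(305,252),(440,190)],.03),"base",dk([(232,290),(462,178)],.03))
print("stops",dk([(433,412),(480,393)],.038))
```

```text
tips [[101.7  54.6]
 [ 85.1  63.9]
 [ 64.1 -25.8]
 [ 46.2 -19.1]]
paddle [[106.8  63.9]
 [105.3  40.1]
 [ 56.2  41.3]
 [ 56.2  65.4]]
end [[125.   32.4]
 [124.5 -30.6]] base [[123.7  70. ]
 [125.2 -40.7]]
stops [[ 34.3  12.2]
 [ 34.2 -11.1]]
```

View pics/w3.png

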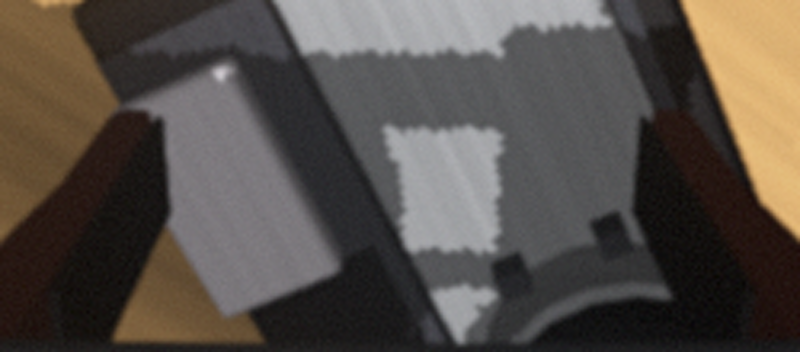

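The checks in the dock frame agree with the specification. The track end reads x=125, y=+32/-31; the paddle far edge x≈106; the stops x=34, y=±12. The tips sit as planned, paddle fingertip centre about (95,63) mm and track fingertip leading corner about (46,-19) mm. Now I'll press in small steps, watching the force.

Run:
```python
from h import *
from station import r
m,yaw=plan(np.array([.5861,-.0275]),61.6)
for z in(.231,.228,.225,.2225,.2215,.221,.2205,.220):
    r.servo_line([m[0],m[1],z],speed=.04)
    q=r.sense();print(z,round(q["clock"],2),q["tcp_pos"].round(4) if hasattr(q["tcp_pos"],'round') else q["tcp_pos"],np.round(q["contact_force"],1))
    if q["contact_force"][2]>10:break
r.wait(.3);q=r.sense();print(q["clock"],np.round(q["tcp_pos"],4),np.round(q["contact_force"],1),np.round(q["torque"],2))
for n in("wrist","side","top"):
    s=r.snapshot(n);f=s["frame"][:,:,::-1]
    if n=="side": f=f[130:280,180:380]
    if n=="top": f=f[120:240,190:350]
    cv2.imwrite(f"pics/{n}4.png",cv2.resize(f,(768,576),interpolation=cv2.INTER_CUBIC))
```

```text
0.231 5.53 [0.6048 0.0482 0.2308] [-0.6 -0.3  1.5]
0.228 5.78 [0.6049 0.0482 0.2281] [ 0.4 -0.8  2.7]
0.225 6.03 [0.6049 0.0482 0.2249] [0.6 0.2 2.1]
0.2225 6.28 [0.605  0.0482 0.2227] [0.4 0.3 3.5]
0.2215 6.53 [0.6049 0.0482 0.2223] [-0.4 -0.4  6.7]
0.221 6.78 [0.605  0.0482 0.2223] [-0.2 -1.1  8. ]
0.2205 7.03 [0.6049 0.0483 0.2222] [-2.5 -1.4 10.3]
7.3333 [0.6049 0.0482 0.2222] [-1.7  1.   9.8] [0.29 0.57 0.32]
```

View pics/wrist4.png

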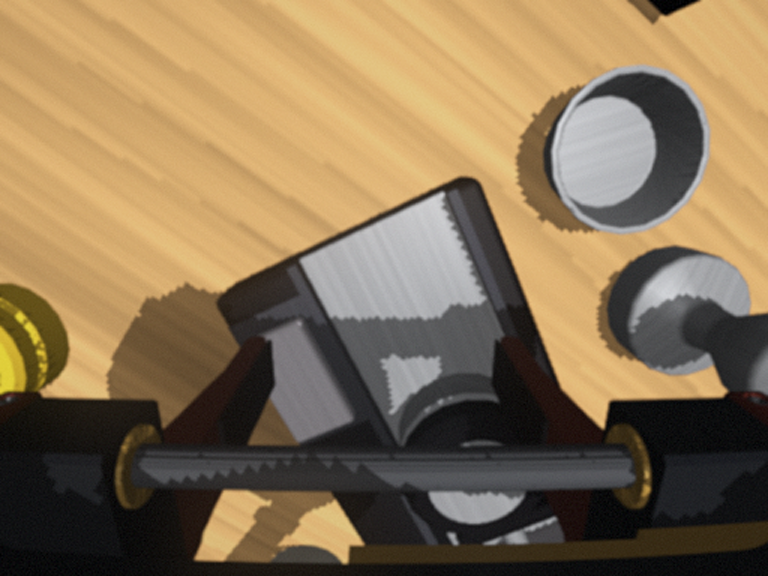

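View pics/side4.png

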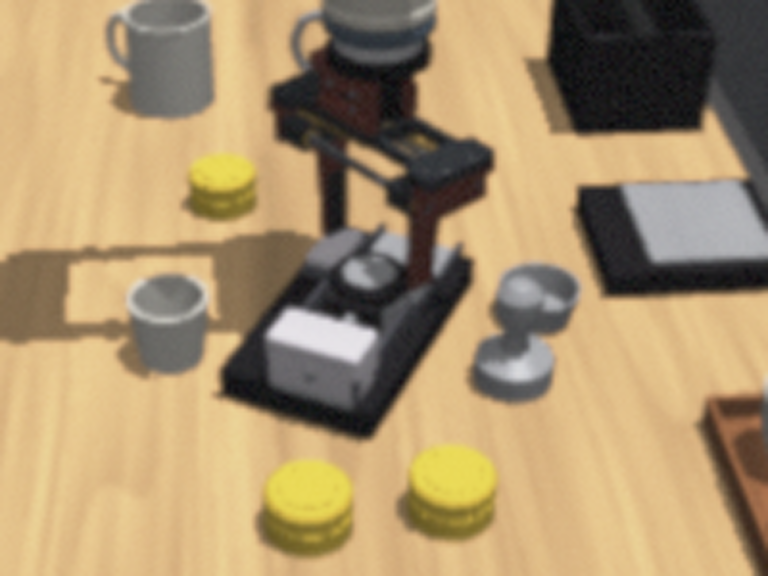

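The wrist view shows the leveller has slid forward against the right finger, with its cap front at about (465,385). The side view has the cap at (371,270), out of the nest and against the finger, with the paddle down. I'll measure where it stands and check that it holds.

Run:
```python
from h import *
from station import r
r.wait(.7)
s=r.snapshot("side");q=r.sense()
print(q["clock"],np.round(q["tcp_pos"],4),np.round(q["contact_force"],1))
f=s["frame"][:,:,::-1]
cv2.imwrite("pics/side5.png",cv2.resize(f[170:245,225:325],None,fx=7,fy=7,interpolation=2))
o=np.array([.5861,-.0275]);t=np.radians(61.6);R=np.array([[np.cos(t),-np.sin(t)],[np.sin(t),np.cos(t)]])
px=(371+.5)/3.84-.5+180,(270+.5)/3.84-.5+130
w=ray(s,[px],.064);print(px,((w[:,:2]-o)@R*1e3).round(1))
```

```text
8.2333 [0.6049 0.0482 0.2222] [-2.4 -0.3 10.1]
(276.2447916666667, 199.94270833333334) [[28.6  2.2]]
```

View pics/side5.png

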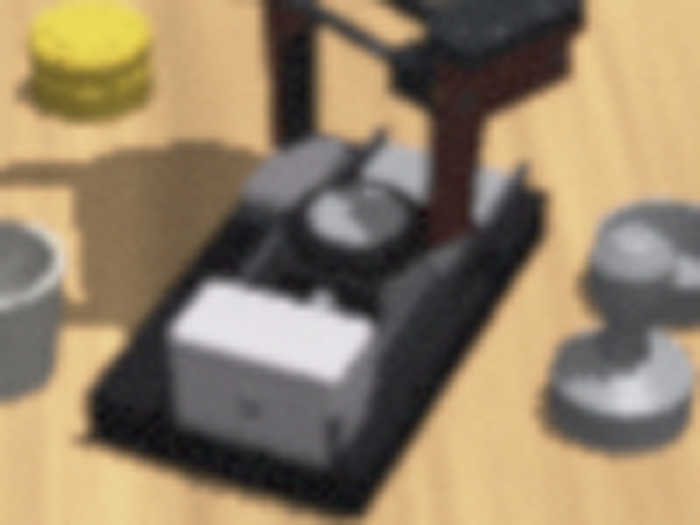

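The leveller stands upright at x≈28 mm, y≈2 mm on the track, where the geometry predicted (26-28 mm), with its cap at (360,215) in the crop. The tip height (40.2 mm) and the 10 N push are steady, so I'm handing in.

Run:
```python
from station import r
print(r.hand_in())
print(r.sense()["clock"],r.sense()["tcp_pos"])
```

```text
the job is handed in; nothing more can be done
None
the job is handed in; nothing more can be done
```

The job is handed in: one fingertip is holding the paddle fully down and the leveller is trapped on the track against the other. I handed in soon after the 8.2 s reading, well inside the 29 s limit.

- **How it was done:** The gripper only goes fully open or closed, so I stood the open fingers diagonally across the dock. One tip was on the paddle, at about (95, 63) mm in the dock's frame. The other was over the track, with its leading corner at about (46, -19) mm.
- **Paddle:** It reached its hard stop with the tips about 40.2 mm above the table. The vertical push was about 10 N, against the 5 N needed to hold it.
- **Leveller:** The side camera puts it upright at x ≈ 28 mm, y ≈ 2 mm, inside the 12 to 95 mm range. The arm pose and push were unchanged about 0.9 s after the first check.
- **Other things:** In the side and wrist views, nothing else near the dock looked moved.
- **Disagreements:** Base corners first read 3–4 mm inside their given size on each side, so I located the dock from the leveller and paddle instead. The finger meets the leveller off-centre, so it rests against the +y rail as well as the finger.

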